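Clamp the green cell in the battery test stand

TASK

Get the green battery cell ready for testing: it is in one of the three identical lidded tubs, so lift off lids (lay them flat on the table or back on a tub) until you find it, and leave the grey cell in its tub. Lay the green cell in the trough of the blue test stand, lengthwise between the two brass contacts, and let go of it. Then, with the clamp knob loosened, slide the carriage up until the cell is held between both contacts with no gap, and turn the knob clockwise until it is fully tight again.

Things in the scene. Friction and masses are not known exactly. Their poses are not given: they have to be found in the camera images.
- green_cell (a point): bright green AAA cell, 45 mm long, 10 mm thick, 12 g, lying on its side at the bottom of one of the three tubs at the start; the point is its centre (5 mm above what it lies on), its x axis runs along the cell
- grey_cell (a point): grey AAA cell of the same size, in another of the tubs; point and axes as for the green cell. It stays where it is
- green: the same green cell; this point is the middle of its underside, x along it
- lid_knob_0 (a point): knob of the loose orange lid of tub_0 (three identical): the point lies on its axis, half-way up. Knob 18 mm across, 20 mm high, on a disc 88 mm across, 5 mm thick (underside 15 mm below this point, with a plug 72 mm across reaching 3 mm lower, loose in the tub's mouth). Lid 50 g. Laid flat on the table this point is 18 mm above it
- lid_knob_1 (a point): knob of the loose orange lid of tub_1 (three identical): the point lies on its axis, half-way up. Knob 18 mm across, 20 mm high, on a disc 88 mm across, 5 mm thick (underside 15 mm below this point, with a plug 72 mm across reaching 3 mm lower, loose in the tub's mouth). Lid 50 g. Laid flat on the table this point is 18 mm above it
- lid_knob_2 (a point): knob of the loose orange lid of tub_2 (three identical): the point lies on its axis, half-way up. Knob 18 mm across, 20 mm high, on a disc 88 mm across, 5 mm thick (underside 15 mm below this point, with a plug 72 mm across reaching 3 mm lower, loose in the tub's mouth). Lid 50 g. Laid flat on the table this point is 18 mm above it
- tub_0: grey round tub, fixed to the table; origin at the centre of its underside. 84 mm outside, 78 mm inside, 30 mm high, inner floor 4 mm above the table. It may hold a cell or nothing. The table round x = 0.51, y = 0.47 is always free, with room to lay a lid down.
- tub_1: grey round tub, fixed to the table; origin at the centre of its underside. 84 mm outside, 78 mm inside, 30 mm high, inner floor 4 mm above the table. It may hold a cell or nothing. The table round x = 0.51, y = 0.47 is always free, with room to lay a lid down.
- tub_2: grey round tub, fixed to the table; origin at the centre of its underside. 84 mm outside, 78 mm inside, 30 mm high, inner floor 4 mm above the table. It may hold a cell or nothing. The table round x = 0.51, y = 0.47 is always free, with room to lay a lid down.
- fixed_contact (a point): centre of the face of the fixed brass contact of the battery test stand, 27 mm above the table, on a black end post (34 mm wide across the rail, 13 mm thick behind the contact, red cap up to 54 mm above the table). x axis points along the rail towards the moving contact, z up
- tester: battery test stand, blue base 210 (x, along the rail) x 72 x 12 mm fixed to the table; origin at the centre of its underside, axes as for fixed_contact. The black trough for the cell begins at the fixed contact and is 64 mm long: floor 22 mm above the table, two flared side walls 3.5 mm high, 15 mm apart at the floor and 20 mm at the top; a cell lying in it is centred level with the contacts
- moving_contact (a point): centre of the face of the brass contact tip on the aluminium carriage of the test stand, level with the fixed contact and facing it; it moves with the carriage. The tip (9 mm across) stands 25 mm out of the carriage block, which is 40 mm long (along the rail), 50 mm wide, with its top 46 mm above the table
- knob_grip (a point): black T-bar clamp knob on top of the carriage, with a white line on the bar: the point lies on its upright axis, 66 mm above the table, 45 mm behind the moving contact. The bar is 12 mm thick (along this point's x axis), 42 mm long (along its y axis), from 53 to 78 mm above the table; x and y turn with the knob. The carriage can be pulled along by the knob
- carriage (a joint): carriage along the rail, 0 to 0.07 m: 0 is farthest from the fixed contact, growing as it nears it; gap between the contacts = 0.105 - value, so about 0.060 when a cell is held. Starts at 0 to 0.035, clamped. Clamped, it resists over 25 N; freed, it slides with about 1 N
- clamp_knob (a joint): clamp knob, 0 to 1.4 rad: 0 is fully tight against its stop (bar across the rail), growing counter-clockwise seen from above as it is loosened; beyond about 0.6 the carriage is free, 1.4 is the stop at the loose end (bar nearly along the rail). It takes up to about 0.2 N m and stays where it is left

How it is judged (in metres and radians):
On the way, in this order (a step that is already met when the one before it is completed fails the run):
1. the green cell lies in the trough between the contacts, let go (y of green_cell in the frame of fixed_contact between -0.005 and 0.005 m and z of green_cell in the frame of fixed_contact between -0.003 and 0.003 m and angle between the x axis of green_cell and the x axis of fixed_contact, either way round below 0.15 rad and x of green_cell in the frame of fixed_contact between 0.018 and 0.06 m and contact force between green and the fingers below 0.1 N), for 0.2 s.
2. with the knob loosened, the carriage has been slid up so that the cell is held between both contacts (y of green_cell in the frame of fixed_contact between -0.005 and 0.005 m and z of green_cell in the frame of fixed_contact between -0.003 and 0.003 m and angle between the x axis of green_cell and the x axis of fixed_contact, either way round below 0.15 rad and x of green_cell in the frame of fixed_contact between 0.0205 and 0.0255 m and value of joint carriage between 0.0572 and 0.0625 m and value of joint clamp_knob above 0.5 rad), for 0.1 s.
3. the knob is tight with the cell still held (y of green_cell in the frame of fixed_contact between -0.005 and 0.005 m and z of green_cell in the frame of fixed_contact between -0.003 and 0.003 m and angle between the x axis of green_cell and the x axis of fixed_contact, either way round below 0.15 rad and x of green_cell in the frame of fixed_contact between 0.0205 and 0.0255 m and value of joint carriage between 0.0572 and 0.0625 m and value of joint clamp_knob below 0.25 rad), for 0.1 s.
At the end, for the whole second after the job is handed in: the green cell lies at rest in the trough (within 5 mm sideways, 3 mm in height, 0.15 rad of the rail), centre 20.5 to 25.5 mm from the fixed contact; carriage joint 0.0572 to 0.0625 m; knob joint below 0.25 rad; all lids flat (within 0.2 rad) on the table or on tubs (all of step 3 and angle between each of lid_knob_0, lid_knob_1, lid_knob_2's own z axis and vertical below 0.2 rad and height (world z) of lid_knob_0 between 0 and 0.07 m and height (world z) of lid_knob_1 between 0 and 0.07 m and height (world z) of lid_knob_2 between 0 and 0.07 m and linear speed of green below 0.01 m/s); the robot touches nothing.
It fails at once if the grey cell is taken out of its tub or moved by more than 30 mm (distance of grey_cell from where it was at the start of the episode above 0.03 m).
It also fails if it takes over 72 s, if anything falls off the work surface, if the arm or the gripper's body presses on something with over 40 N, if the wrist force passes 120 N, or if a joint passes its speed limit or range.

ROBOT

A 6-joint arm with a two-finger parallel gripper is mounted at the origin on a cart in front of the work surface, level with it; the furniture and walls round the work are solid. World frame = base frame: x ahead of the robot, y to its left, z up, the work surface at z = 0. Lengths are in mm, angles in rad, forces in N, time in s.
With the tool pointing down it reaches from about 300 to 775 mm from the base axis. Payload 14.6 kg.
Tool frame: the origin (TCP) lies at the very end of the fingers, on their centre line; the grasp point (between the pads) lies 19 mm behind it; z points along the fingers, y is the line along which they close (so a half turn about z gives the same grasp; the last joint's range is limited). The gripper opens to 94 mm and grips with 3 to 60 N. Pads are 16 mm wide; open, the fingers measure 119 mm over their backs; the gripper's body (75 mm by 177 mm) begins 78 mm behind the grasp point.
Start: joints at [-1.275, 0.3, 1.521, -0, 1.321, -0.067], TCP at [195.184, -514.191, 205.446] pointing down, gripper open.
Joint ranges: [-3.03, 3.03], [-0.79, 2.21], [0.23, 2.52], [-1.04, 4.18], [0, 3.07], [-2.55, 2.55]. Speed limits (rad/s): [2.22, 2.22, 2.57, 3.14, 3.14, 3.14].

INTERFACE

Orientations are given as [roll, pitch, yaw] about the fixed x, y, z axes, in that order (R = Rz(yaw) Ry(pitch) Rx(roll)).
In Python, from cell import manip, camera, get_calibration gives the robot as it stands. The module is installed in compiled form; this text tells all that it offers.
- The arm moves only by the tool jog_arm, never from a script. Its argument "plan" is one flat list of numbers, 6 for each row, row after row: the shift along the world's x, y, z in m, then the turn, a rotation vector about the world's x, y, z in degrees. A call has 1 to 20 rows; each row is the pose to reach, as a shift and turn from the pose commanded when the call began; what a row does not reach only later rows make up. A row lasts 1/10 s, in which the tool goes at most 50 mm and 8.59 degrees, less where a joint would pass 70% of its speed; a pose out of reach is approached as far as the arm can. A call with a gripper value outside its range is refused whole. "claw" is the finger opening in m, from 0 to 0.094, set as the call begins (left out, the last holds). The fingers move at their own pace and stop on an object; "force" is the grip in N (left out, the last holds). Time passes only in rows, so rows that repeat a pose let the fingers close. It gives the time, the measured TCP pose, the force, the opening and the grip force at its end, in the units of the state.
- manip.read_state(): the state, without advancing time (a new reading comes with each control period).
- camera(name): name is "scene" or "top" or "wrist"; returns (picture, depth): 384x512x3 uint8, red, green, blue; 384x512 float32, mm along the optical axis (not along the pixel's ray), 0 where there is no reading.
- get_calibration(name): a dict with "fx", "fy", "cx", "cy" (pixels), "origin" and "attitude" of the camera in the world. Camera axes: x right, y down, z forward; pixel columns grow to the right and rows downward; lengths in mm; the calibration is good to about 2 mm. A picture is of the moment at which its call begins: read the wrist's pose just before it. get_calibration takes no time and is no camera call; for the wrist camera it gives the pose at the moment of the call.
- manip.sign_off(): hands the job in; it is judged then, once.
The state is a dict: "clock": time; "joints": joint angles; "qd": joint speeds; "effort": joint torques, N m; "eef_pos": TCP position; "eef_rot": TCP orientation; "wrist_force": force on the tool from outside, world axes, zero at the start; "moment": the same for the moment, N m; "finger_gap": finger opening in mm; "finger_force": force on a finger pad.
Only numpy, scipy, OpenCV 4.12 (cv2) and the standard library are available. Lean on these libraries where they do the work, as an engineer would, in place of code of your own. Each camera call takes 0.05 s, during which the arm holds its last target. There are 200 camera calls.

## Working session

There is one attempt and no reset: what is moved stays moved. The work goes in short steps, Python scripts to look and compute and a tool call to move; the robot and the scene stay as the last step left them, time stands still between calls to the robot, and variables do not carry over. Pictures are saved under pics/ and viewed, at most 10 in all, crops included, and the job is handed in when it is done.

Besides the shell and the picture viewer there is one more tool, called after "Call:" as a command line: name --argument value ..., lists and objects as JSON in quotes. jog_arm: Moves the arm, as the interface text tells. Its arguments: {"type":"object","properties":{"plan":{"type":"array"},"claw":{"type":"number"},"force":{"type":"number"}},"required":["plan"]}

```bash
mkdir -p pics
cat > h.py <<'E'
import numpy as np,cv2
from cell import manip,camera,get_calibration
def look(name,save=None):
    c=get_calibration(name); im,d=camera(name)
    if save: cv2.imwrite('pics/'+save,im[:,:,::-1])
    v,u=np.mgrid[:384,:512]
    P=np.stack([(u-c['cx'])/c['fx']*d,(v-c['cy'])/c['fy']*d,d],-1)
    R=np.array(c['attitude'])
    if R.shape!=(3,3):
        from scipy.spatial.transform import Rotation as Ro
        R=Ro.from_euler('xyz',R).as_matrix()
    W=P@R.T+np.array(c['origin']); W[d==0]=np.nan
    return im,W,c
E
python3 - <<'E'
from h import *
for n in('top','scene'):
    im,W,c=look(n,n+'1.png'); np.save(n+'.npy',W); print(n,c)
s=manip.read_state(); print(s)
E
```

```text
top {'fx': 397.63516475901514, 'fy': 397.63516475901514, 'cx': 247.22344486089085, 'cy': 195.15498093692767, 'origin': array([365.0968431 , 158.61704172, 916.49745309]), 'attitude': array([-2.97581316,  0.02374178, -1.59668994])}
scene {'fx': 460.70341433136434, 'fy': 460.70341433136434, 'cx': 255.42249305759216, 'cy': 190.32410383099386, 'origin': array([ 63.42097802, 642.77057146, 593.42877857]), 'attitude': array([-2.24125566,  0.00256684, -2.38922155])}
{'clock': 0.1, 'joints': array([-1.27460863e+00,  3.00403664e-01,  1.52148442e+00,  2.25964535e-05,
        1.32070114e+00, -6.65841688e-02]), 'qd': array([ 0.00095308, -0.00071458, -0.00103555,  0.00170646,  0.00098023,
       -0.00035316]), 'effort': array([-1.11083114e-03, -5.32646763e+01, -3.53282797e+01,  7.08971894e-02,
        2.35205231e-02, -4.72762360e-05]), 'eef_pos': array([ 195.12308077, -513.98789539,  204.96420896]), 'eef_rot': array([-3.14059975e+00, -8.81461317e-05,  3.62766214e-01]), 'wrist_force': array([ 0.43308314, -0.01079556, -0.18611683]), 'moment': array([-0.05012665, -0.00083884,  0.04655127]), 'finger_force': 0.0, 'finger_gap': 94.11296130735884}
```

View pics/top1.png

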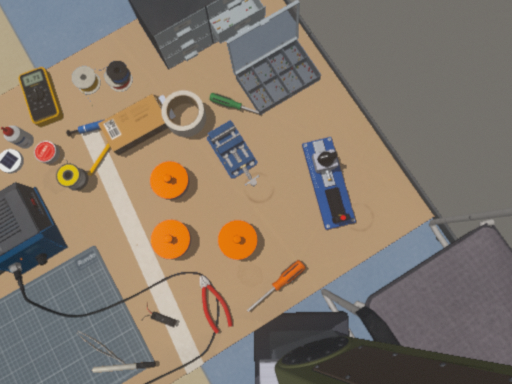

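View pics/scene1.png

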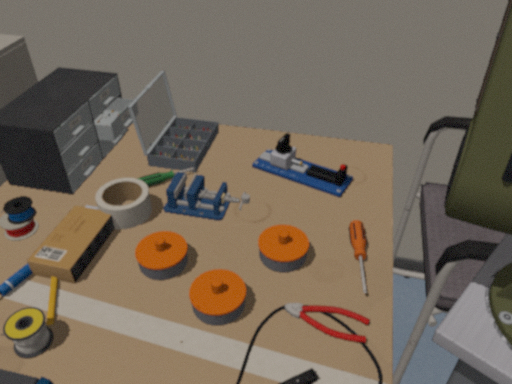

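The top view shows three lids at about (170,180), (171,240) and (238,240). The tester runs from (318,140) to (340,225), with its knob near (327,158) and red cap near (342,217).

Run:
```python
from h import *
W=np.load('top.npy'); im=cv2.imread('pics/top1.png'); hsv=cv2.cvtColor(im,cv2.COLOR_BGR2HSV)
v,u=np.mgrid[:384,:512]
for (a,b) in((170,180),(171,240),(238,240)):
    m=(np.hypot(u-a,v-b)<26)&(hsv[...,0]<18)&(hsv[...,1]>180)
    k=m&(W[...,2]>44); d=m&(W[...,2]<40)&(W[...,2]>25)
    print('lid',np.nanmean(W[d],0),'knob',k.sum(),np.nanmean(W[k],0))
    lab=d.astype(np.uint8); (x,y),r=cv2.minEnclosingCircle(W[d][:,:2].astype(np.float32)); print(x,y,r)
R=(u>295)&(u<362)&(v>130)&(v<235)
m=R&(hsv[...,0]>100)&(hsv[...,0]<125)&(hsv[...,1]>150)&(W[...,2]<22)
r=cv2.minAreaRect(W[m][:,:2].astype(np.float32)); print('base',r,np.nanmean(W[m],0))
red=R&((hsv[...,0]<8)|(hsv[...,0]>172))&(hsv[...,1]>150)&(W[...,2]>40); print('red',red.sum(),np.nanmean(W[red],0))
k=R&(W[...,2]>65); print('knob',k.sum(),np.nanmean(W[k],0)); kr=cv2.minAreaRect(W[k][:,:2].astype(np.float32)); print(kr)
c=R&(W[...,2]>38)&(W[...,2]<50)&(hsv[...,1]<60)&(hsv[...,2]>110); print('carr',cv2.minAreaRect(W[c][:,:2].astype(np.float32)))
cv2.imwrite('pics/t_crop.png',cv2.resize(im[125:240,285:370],None,fx=5,fy=5,interpolation=cv2.INTER_CUBIC))
```

```text
lid [554.26879183 353.29646957  34.2902071 ] knob 53 [553.2558389  352.26415644  53.66670047]
554.8162231445312 353.8062438964844 43.93674850463867
lid [420.2774213  349.22323038  34.36419075] knob 54 [419.60451159 348.48217329  53.74783413]
420.31842041015625 349.6759948730469 43.717742919921875
lid [414.62572227 200.2450488   34.38154293] knob 54 [413.91318874 199.67486938  53.75145318]
415.0592041015625 200.36328125 43.51115036010742
base ((506.8858642578125, -19.71002197265625), (43.601863861083984, 97.70504760742188), 49.134159088134766) [485.47923467  -2.58018875  11.72061041]
red 24 [455.65906959 -30.55375599  51.5828821 ]
knob 123 [586.13119808  -1.44707986  75.5497909 ]
((587.0076904296875, -2.1906490325927734), (12.131007194519043, 41.353458404541016), 13.017437934875488)
carr ((587.4791870117188, -1.7142658233642578), (39.52473831176758, 49.033626556396484), 12.119333267211914)
```

View pics/t_crop.png

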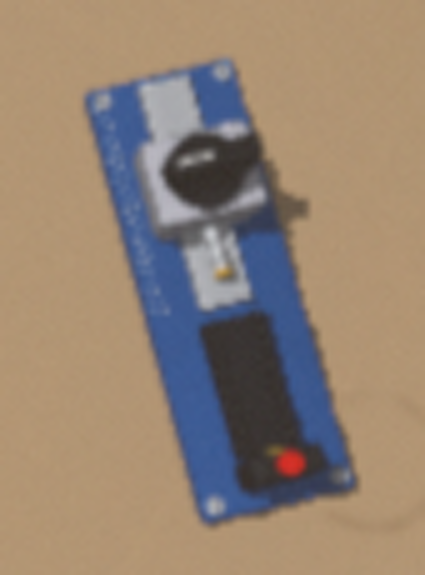

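The close-up shows the rail running from the red post towards the carriage, at about 12° in world yaw. The carriage starts near 0.022. I'll go to tub_0 first.

Call:
jog_arm --plan '[0.359, 0.867, -0.02, 0, 0, 0, 0.359, 0.867, -0.02, 0, 0, 0, 0.359, 0.867, -0.02, 0, 0, 0, 0.359, 0.867, -0.02, 0, 0, 0, 0.359, 0.867, -0.02, 0, 0, 0, 0.359, 0.867, -0.02, 0, 0, 0, 0.359, 0.867, -0.02, 0, 0, 0, 0.359, 0.867, -0.02, 0, 0, 0, 0.359, 0.867, -0.02, 0, 0, 0, 0.359, 0.867, -0.02, 0, 0, 0, 0.359, 0.867, -0.02, 0, 0, 0, 0.359, 0.867, -0.02, 0, 0, 0, 0.359, 0.867, -0.02, 0, 0, 0, 0.359, 0.867, -0.02, 0, 0, 0, 0.359, 0.867, -0.02, 0, 0, 0, 0.359, 0.867, -0.02, 0, 0, 0, 0.359, 0.867, -0.02, 0, 0, 0, 0.359, 0.867, -0.02, 0, 0, 0, 0.359, 0.867, -0.02, 0, 0, 0, 0.359, 0.867, -0.02, 0, 0, 0]' --claw 0.05

```text
clock: 2.1
eef_pos: [554.1, 356.2, 183.2]
eef_rot: [-3.142, 0.002, 0.366]
wrist_force: [-0.7, 0.1, -0.4]
finger_gap: 50.1
finger_force: 0.0
```

Run:
```python
from h import *
s=manip.read_state(); print(s['clock'],s['eef_pos'],s['eef_rot'],s['joints'])
im,W,c=look('wrist','w1.png'); hsv=cv2.cvtColor(im,cv2.COLOR_RGB2HSV); print(c['origin'],c['attitude'])
m=(hsv[...,0]<18)&(hsv[...,1]>180)&(W[...,2]>45)&(W[...,2]<62)
n,l,st,ce=cv2.connectedComponentsWithStats(m.astype(np.uint8))
for i in range(1,n):
    if st[i,4]>60: print(st[i,4],ce[i],np.nanmean(W[l==i],0),cv2.minEnclosingCircle(W[l==i][:,:2].astype(np.float32)))
```

```text
2.1 [554.0837283  356.19797098 183.22475439] [-3.14154627e+00  2.26003417e-03  3.65870415e-01] [5.15588919e-01 5.64305944e-01 1.19902684e+00 3.90009541e-04
 1.38048772e+00 1.72044068e+00]
[623.79702991 383.63807536 363.06310887] [ 2.87986505e+00  5.31054860e-04 -1.20366906e+00]
234 [258.23076923 179.83333333] [556.39107343 355.21554276  55.09947519] ((555.5816040039062, 354.9361267089844), 8.875024795532227)
184 [220.53804348 283.13586957] [424.7779706  351.45854752  53.85994607] ((422.3577880859375, 350.93109130859375), 8.719722747802734)
```

Call:
jog_arm --plan '[0.001, 0.0015, -0.05, 0, 0, 0, 0.001, 0.0015, -0.1, 0, 0, 0, 0.001, 0.0015, -0.13, 0, 0, 0, 0.001, 0.0015, -0.146, 0, 0, 0, 0.001, 0.0015, -0.146, 0, 0, 0]'

```text
clock: 2.65
eef_pos: [554.7, 353.3, 38.4]
eef_rot: [3.141, 0.002, 0.362]
wrist_force: [-0.5, -0.1, 0.0]
finger_gap: 50.3
finger_force: 0.0
```

Call:
jog_arm --plan '[0, 0, 0, 0, 0, 0, 0, 0, 0, 0, 0, 0, 0, 0, 0, 0, 0, 0, 0, 0, 0, 0, 0, 0, 0, 0, 0.02, 0, 0, 0, 0, 0, 0.05, 0, 0, 0, 0, 0, 0.05, 0, 0, 0]' --claw 0.005 --force 20

```text
clock: 3.35
eef_pos: [556.8, 355.3, 94.0]
eef_rot: [-3.141, -0.006, 0.363]
wrist_force: [0.2, -0.2, -0.3]
finger_gap: 17.0
finger_force: 20.0
```

Call:
jog_arm --plan '[-0.02, 0.05, 0, 0, 0, 0, -0.04, 0.1, 0, 0, 0, 0, -0.045, 0.116, -0.02, 0, 0, 0, -0.045, 0.116, -0.05, 0, 0, 0, -0.045, 0.116, -0.07, 0, 0, 0, -0.045, 0.116, -0.0765, 0, 0, 0, -0.045, 0.116, -0.0765, 0, 0, 0]'

```text
clock: 4.05
eef_pos: [509.9, 470.5, 12.4]
eef_rot: [-3.141, 0.0, 0.363]
wrist_force: [-0.2, -0.4, 0.1]
finger_gap: 17.7
finger_force: 20.0
```

Call:
jog_arm --plan '[0, 0, 0, 0, 0, 0, 0, 0, 0, 0, 0, 0, 0, 0, 0, 0, 0, 0, 0, 0, 0.05, 0, 0, 0, -0.01, -0.04, 0.09, 0, 0, 0, -0.03, -0.08, 0.12, 0, 0, 0, -0.05, -0.12, 0.14, 0, 0, 0, -0.05, -0.12, 0.14, 0, 0, 0]' --claw 0.05

```text
clock: 4.85
eef_pos: [459.7, 348.0, 156.1]
eef_rot: [-3.141, -0.003, 0.361]
wrist_force: [0.5, -0.3, -0.3]
finger_gap: 50.1
finger_force: 0.0
```

Run:
```python
from h import *
s=manip.read_state(); print(s['clock'],s['eef_pos'],s['eef_rot'],s['joints'])
im,W,c=look('wrist','w2.png'); hsv=cv2.cvtColor(im,cv2.COLOR_RGB2HSV)
m=(hsv[...,0]<18)&(hsv[...,1]>180)&(W[...,2]>15)&(W[...,2]<62)
n,l,st,ce=cv2.connectedComponentsWithStats(m.astype(np.uint8))
for i in range(1,n):
    if st[i,4]>300:
        z=W[l==i][:,2]; q=W[(l==i)&(W[...,2]>z.max()-8)]
        print(st[i,4],ce[i],np.median(z),z.max(),cv2.minEnclosingCircle(q[:,:2].astype(np.float32)))
```

```text
4.85 [459.69563641 347.97807552 156.0599268 ] [-3.14106292 -0.00345986  0.36137014] [ 5.84543467e-01  3.99650450e-01  1.50499249e+00 -2.64038176e-04
  1.23345842e+00  1.79405569e+00]
320 [159.09375  92.59375] 28.42217834278614 30.28282278588557 ((509.8329162597656, 471.1533203125), 8.908553123474121)
4653 [243.6002579  213.63034601] 36.04706548525229 57.57856821366556 ((421.08026123046875, 350.81488037109375), 8.789607048034668)
1708 [367.82845433 245.34953162] 35.91471302530181 38.27974286796524 ((432.6294860839844, 205.6439208984375), 39.46897506713867)
```

View pics/w2.png

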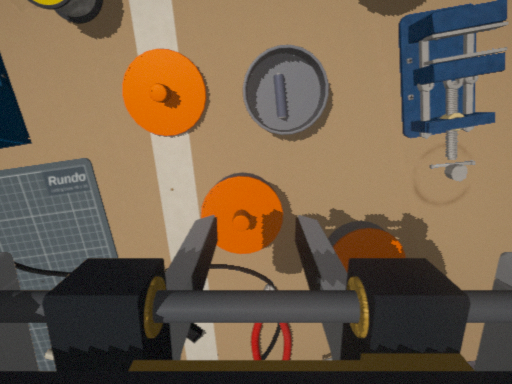

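Tub_0 at (285,90) holds the grey cell, and lid 0 lies flat at (163,92). Next I'll lift lid 1 and put it on tub_0.

Call:
jog_arm --plan '[-0.039, 0, -0.02, 0, 0, 0, -0.039, 0, -0.06, 0, 0, 0, -0.039, 0, -0.1, 0, 0, 0, -0.039, 0, -0.1135, 0, 0, 0, -0.039, 0, -0.1135, 0, 0, 0]'

```text
clock: 5.4
eef_pos: [420.9, 350.5, 37.9]
eef_rot: [3.141, 0.003, 0.363]
wrist_force: [0.1, 0.1, -0.0]
finger_gap: 49.9
finger_force: 0.0
```

Call:
jog_arm --plan '[0, 0, 0, 0, 0, 0, 0, 0, 0, 0, 0, 0, 0, 0, 0, 0, 0, 0, 0, 0, 0, 0, 0, 0, 0, 0, 0.02, 0, 0, 0, 0, 0, 0.05, 0, 0, 0, 0.04, 0.001, 0.05, 0, 0, 0, 0.08, 0.002, 0.05, 0, 0, 0, 0.12, 0.004, 0.05, 0, 0, 0, 0.134, 0.004, 0.05, 0, 0, 0, 0.134, 0.004, 0.05, 0, 0, 0, 0.134, 0.004, 0.02, 0, 0, 0]' --claw 0.005

```text
clock: 6.6
eef_pos: [556.5, 355.3, 62.8]
eef_rot: [-3.141, -0.006, 0.363]
wrist_force: [1.3, 0.7, -0.9]
finger_gap: 17.1
finger_force: 20.0
```

Call:
jog_arm --plan '[0, 0, -0.01, 0, 0, 0, 0, 0, -0.0195, 0, 0, 0, 0, 0, -0.0195, 0, 0, 0, 0, 0, -0.0195, 0, 0, 0]'

```text
clock: 7.0
eef_pos: [554.8, 354.6, 40.6]
eef_rot: [-3.141, -0.0, 0.363]
wrist_force: [0.2, -0.0, 0.9]
finger_gap: 17.6
finger_force: 20.0
```

Call:
jog_arm --plan '[0, 0, 0, 0, 0, 0, 0, 0, 0, 0, 0, 0, 0, 0, 0, 0, 0, 0, 0, 0, 0.05, 0, 0, 0, -0.05, 0, 0.09, 0, 0, 0, -0.1, -0.02, 0.11, 0, 0, 0, -0.15, -0.04, 0.11, 0, 0, 0, -0.2, -0.06, 0.11, 0, 0, 0, -0.2, -0.06, 0.11, 0, 0, 0]' --claw 0.05

```text
clock: 7.9
eef_pos: [352.4, 293.2, 150.2]
eef_rot: [-3.141, -0.0, 0.363]
wrist_force: [0.4, 1.3, 0.4]
finger_gap: 49.9
finger_force: 0.0
```

Run:
```python
from h import *
s=manip.read_state(); print(s['clock'],s['eef_pos'],s['eef_rot'],s['joints'])
im,W,c=look('wrist','w3.png'); hsv=cv2.cvtColor(im,cv2.COLOR_RGB2HSV)
m=(hsv[...,0]<18)&(hsv[...,1]>180)&(W[...,2]>15)&(W[...,2]<62)
n,l,st,ce=cv2.connectedComponentsWithStats(m.astype(np.uint8))
for i in range(1,n):
    if st[i,4]>300:
        z=W[l==i][:,2]; q=W[(l==i)&(W[...,2]>z.max()-8)]
        print(st[i,4],ce[i],np.median(z),z.max(),cv2.minEnclosingCircle(q[:,:2].astype(np.float32)))
g=(hsv[...,0]>45)&(hsv[...,0]<80)&(hsv[...,1]>150)&(W[...,2]<25); print(g.sum())
if g.sum()>30: print(cv2.minAreaRect(W[g][:,:2].astype(np.float32)),np.nanmean(W[g],0))
```

```text
7.9 [352.42329358 293.18551951 150.23028915] [-3.14145621e+00 -9.55581945e-05  3.63321960e-01] [6.13912800e-01 1.53480133e-01 1.83662772e+00 1.18780954e-04
 1.15135839e+00 1.82133879e+00]
5995 [365.57698082 157.40050042] 35.89791074920089 57.95277680742339 ((415.4930419921875, 201.95770263671875), 8.861017227172852)
831 [428.59807461 250.1612515 ] 23.49644165232627 29.60466884510089 ((343.56756591796875, 85.30049896240234), 29.98414421081543)
308
((420.31103515625, 351.3695068359375), (40.03295135498047, 7.996000289916992), 35.19381332397461) [421.08258955 351.88613052  14.61192539]
```

View pics/w3.png

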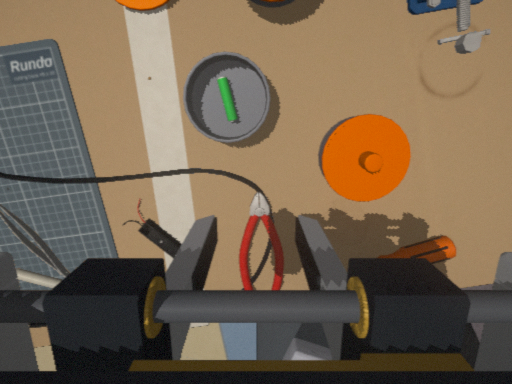

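The wrist view shows the green cell in tub_1 at (228,100), with lid 2 untouched at (366,157). I'll grasp the cell at (420.6, 351.4) with yaw 35°.

Call:
jog_arm --plan '[0.04, 0.03, 0, 0, 0, 7, 0.0655, 0.057, -0.03, 0, 0, 14.4, 0.0655, 0.057, -0.07, 0, 0, 14.4, 0.0655, 0.057, -0.11, 0, 0, 14.4, 0.0655, 0.057, -0.13, 0, 0, 14.4, 0.0655, 0.057, -0.141, 0, 0, 14.4, 0.0655, 0.057, -0.141, 0, 0, 14.4]' --claw 0.03

```text
clock: 8.65
eef_pos: [420.4, 351.0, 8.1]
eef_rot: [3.142, 0.002, 0.614]
wrist_force: [-0.4, -0.0, 0.5]
finger_gap: 29.9
finger_force: 0.0
```

Call:
jog_arm --plan '[0, 0, 0, 0, 0, 0, 0, 0, 0, 0, 0, 0, 0, 0, 0, 0, 0, 0, 0, 0, 0, 0, 0, 0]' --claw 0.003 --force 10

```text
clock: 9.05
eef_pos: [421.2, 351.7, 10.1]
eef_rot: [-3.142, -0.002, 0.614]
wrist_force: [-1.4, 0.5, 7.2]
finger_gap: 10.0
finger_force: 10.0
```

Call:
jog_arm --plan '[0, 0, 0.02, 0, 0, 0, 0, 0, 0.06, 0, 0, 0, 0, 0, 0.1, 0, 0, 0, 0.008, -0.045, 0.14, 0, 0, -5, 0.016, -0.09, 0.14, 0, 0, -12, 0.024, -0.135, 0.14, 0, 0, -18, 0.032, -0.18, 0.14, 0, 0, -22.8, 0.04, -0.225, 0.14, 0, 0, -22.8, 0.048, -0.27, 0.14, 0, 0, -22.8, 0.056, -0.315, 0.14, 0, 0, -22.8, 0.064, -0.36, 0.14, 0, 0, -22.8, 0.064, -0.375, 0.14, 0, 0, -22.8, 0.064, -0.375, 0.14, 0, 0, -22.8, 0.064, -0.375, 0.14, 0, 0, -22.8]'

```text
clock: 10.45
eef_pos: [484.6, -23.3, 149.1]
eef_rot: [-3.141, -0.0, 0.216]
wrist_force: [0.3, 0.1, 0.9]
finger_gap: 9.7
finger_force: 10.0
```

Run:
```python
from h import *
s=manip.read_state(); print(s['clock'],s['eef_pos'],s['eef_rot'],s['joints'],s['finger_gap'])
im,W,c=look('wrist','w4.png'); hsv=cv2.cvtColor(im,cv2.COLOR_RGB2HSV); np.save('w4.npy',W); print(c)
def pr(n,m): 
    if m.sum()>5: print(n,m.sum(),cv2.minAreaRect(W[m][:,:2].astype(np.float32)),np.nanmean(W[m],0))
h,S,V=hsv[...,0],hsv[...,1],hsv[...,2]; z=W[...,2]
near=(np.hypot(W[...,0]-510,W[...,1]+18)<140)
pr('green',(h>45)&(h<80)&(S>150))
pr('red',near&((h<8)|(h>172))&(S>150)&(z>40)&(z<65))
pr('knob',near&(z>68)&(z<90)&(V<80))
pr('carr',near&(z>40)&(z<50)&(V>110)&(S<60))
b=near&(h>100)&(h<125)&(S>150)&(z<18); pr('base',b)
```

```text
10.45 [484.62169341 -23.33049727 149.12124196] [-3.14146928e+00 -2.82256267e-04  2.15719377e-01] [-1.23729370e-01  2.13100835e-01  1.76810246e+00  2.29386426e-04
  1.16016430e+00  1.23125602e+00] 9.680783991600288
{'fx': 299.5463126053851, 'fy': 299.5463126053851, 'cx': 255.865559034733, 'cy': 188.41325812438419, 'origin': array([557.09311199,  -6.70554671, 329.15212004]), 'attitude': array([ 2.88231310e+00,  3.04810203e-04, -1.35385520e+00])}
green 360 ((486.026611328125, -26.434249877929688), (40.608985900878906, 36.60568618774414), 16.44072723388672) [494.85670816 -20.36400301 154.73776927]
knob 778 ((588.7828979492188, -1.7942638397216797), (11.944720268249512, 40.22505187988281), 12.836017608642578) [588.54127739  -2.93701949  77.8400343 ]
carr 800 ((588.9047241210938, -1.1959648132324219), (38.59303283691406, 50.034507751464844), 12.388046264648438) [588.46451328   2.46546086  46.44565156]
base 5175 ((544.9255981445312, -11.691474914550781), (205.35650634765625, 69.6460189819336), 12.483338356018066) [548.33181544  -9.59614298  12.79664532]
```

View pics/w4.png

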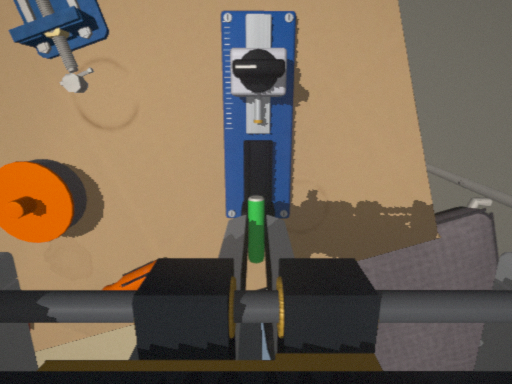

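The cell is held straight along the fingers at (257,230). The tester is below it, with the knob at (258,70) and the far end of the trough at (258,142). Now I'll get the trough extents and the cell's height relative to the TCP.

Run:
```python
from h import *
C=np.array([544.9,-11.7]);a=np.radians(12.48);ex=np.array([np.cos(a),np.sin(a)]);ey=np.array([-np.sin(a),np.cos(a)])
W=np.load('w4.npy');hsv=cv2.cvtColor(cv2.imread('pics/w4.png'),cv2.COLOR_BGR2HSV)
h,S,V=hsv[...,0],hsv[...,1],hsv[...,2]
g=(h>45)&(h<80)&(S>150)&(W[...,2]>130)&(W[...,2]<170); g=cv2.erode(g.astype(np.uint8),np.ones((3,3)))>0
P=W[g]; d=P[:,:2]-C; A,L=d@ex,d@ey; print('green z',np.percentile(P[:,2],[5,50,95]),'along',np.percentile(A,[1,99]),'lat',np.percentile(L,[5,50,95]))
print('fit angle',np.degrees(np.polyfit(A,L,1)[0]), 'tcp', ((np.array([484.6,-23.3])-C)@ex,(np.array([484.6,-23.3])-C)@ey))
def tr(W,V,z0,C):
    d=W[...,:2]-C; A,L=d@ex,d@ey; m=(V<75)&(abs(L)<14)&(A>-80)&(A<0)&(W[...,2]>17)&(W[...,2]<z0)
    print('trough along',np.percentile(A[m],[1,99]),'lat',np.percentile(L[m],[2,98]),'z',np.median(W[m][:,2]))
tr(W,V,32,C)
W=np.load('top.npy');V=cv2.cvtColor(cv2.imread('pics/top1.png'),cv2.COLOR_BGR2HSV)[...,2]; tr(W,V,32,C-[1.8,.4])
```

```text
green z [152.29480498 153.67723423 155.00268195] along [-56.04529889 -42.81471776] lat [-0.8372454   2.26679125  6.59118065]
fit angle 7.164026678718372 tcp (np.float64(-61.381947595100236), np.float64(1.7048488004403932))
trough along [-78.37984032 -18.43946094] lat [-13.34136686  13.6354259 ] z 23.440329368695927
trough along [-78.87399054 -18.94927631] lat [-12.90061328  13.32735118] z 22.040788657730673
```

Call:
jog_arm --plan '[0.0105, 0.001, -0.03, 0, 0, 0, 0.0105, 0.001, -0.07, 0, 0, 0, 0.0105, 0.001, -0.1, 0, 0, 0, 0.0105, 0.001, -0.115, 0, 0, 0, 0.0105, 0.001, -0.121, 0, 0, 0, 0.0105, 0.001, -0.121, 0, 0, 0]'

```text
clock: 11.1
eef_pos: [495.1, -21.6, 27.8]
eef_rot: [-3.141, 0.001, 0.218]
wrist_force: [-0.2, 0.4, -0.1]
finger_gap: 10.2
finger_force: 10.0
```

Run:
```python
from h import *
look('wrist','w5.png'); im=cv2.imread('pics/w5.png'); cv2.imwrite('pics/w5c.png',cv2.resize(im[60:290,140:380],None,fx=2.4,fy=2.4))
s=manip.read_state(); print(s['clock'],s['eef_pos'],s['wrist_force'])
```

```text
11.15 [495.40962069 -21.82719215  28.33126205] [ 0.61787945 -0.44533648 -0.58204168]
```

View pics/w5c.png

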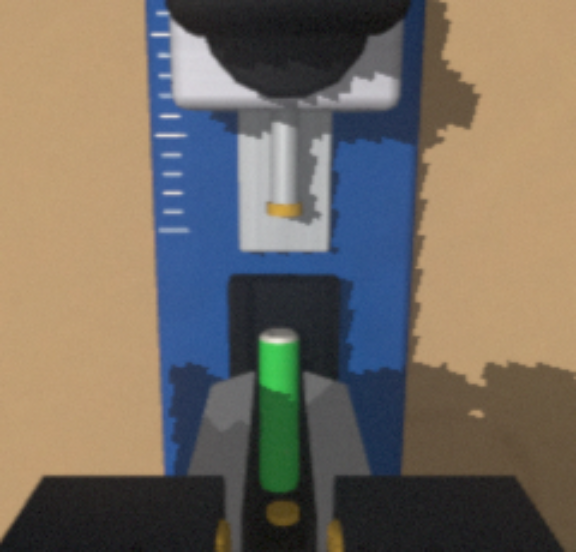

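The cell sits over the trough about 1.5 mm to the left of its centre line (cell at x≈279, trough centre at x≈287 in the crop). I'll shift it right, lower it and release.

Call:
jog_arm --plan '[0.0005, -0.0015, 0, 0, 0, 0, 0.0005, -0.0015, -0.001, 0, 0, 0, 0.0005, -0.0015, -0.001, 0, 0, 0, 0.0005, -0.0015, -0.001, 0, 0, 0]'

```text
clock: 11.55
eef_pos: [495.8, -24.2, 27.1]
eef_rot: [3.141, -0.0, 0.216]
wrist_force: [0.1, -0.8, -1.2]
finger_gap: 9.8
finger_force: 10.0
```

Call:
jog_arm --plan '[0, 0, 0, 0, 0, 0, 0, 0, 0, 0, 0, 0, 0, 0, 0, 0, 0, 0, 0, 0, 0.02, 0, 0, 0, 0, 0, 0.06, 0, 0, 0, 0, 0, 0.1, 0, 0, 0, 0, 0, 0.12, 0, 0, 0, 0, 0, 0.12, 0, 0, 0]' --claw 0.024

```text
clock: 12.35
eef_pos: [496.9, -24.3, 149.7]
eef_rot: [3.14, -0.005, 0.216]
wrist_force: [-0.2, 0.3, -1.5]
finger_gap: 24.3
finger_force: 0.0
```

```bash
cat > chk.py <<'E'
from h import *
import sys
C=np.array([544.9,-11.7]);a=np.radians(12.48);ex=np.array([np.cos(a),np.sin(a)]);ey=np.array([-np.sin(a),np.cos(a)])
s=manip.read_state(); print(s['clock'],s['eef_pos'],s['eef_rot'],s['joints'])
def chk(cam,png,off=(0,0)):
    im,W,c=look(cam,png); hsv=cv2.cvtColor(im,cv2.COLOR_RGB2HSV); h,S,V=hsv[...,0],hsv[...,1],hsv[...,2]; z=W[...,2]
    d=W[...,:2]+np.array(off)-C; A,L=d@ex,d@ey; near=(abs(A)<110)&(abs(L)<40)
    def pr(n,m):
        if m.sum()>5:
            r=cv2.minAreaRect(np.c_[A[m],L[m]].astype(np.float32)); print(cam,n,m.sum(),np.round(r[0],1),np.round(r[1],1),round(r[2],1),'z',round(float(np.median(z[m])),1))
    pr('green',near&(h>45)&(h<80)&(S>140)&(z>15)&(z<45))
    pr('knob',near&(z>68)&(z<90)&(V<90)); pr('carr',near&(z>40)&(z<50)&(V>110)&(S<60))
    pr('brass',near&(h>15)&(h<30)&(S>130)&(z>18)&(z<40))
    pr('red',near&((h<8)|(h>172))&(S>150)&(z>40)&(z<65))
if __name__=='__main__':
    chk('wrist',sys.argv[1]+'w.png'); chk('top',sys.argv[1]+'t.png',(1.8,.4))
E
python3 chk.py c1
```

```text
12.35 [496.91835837 -24.34000787 149.71127903] [ 3.13990975 -0.00480523  0.21617747] [-1.22580286e-01  2.36188334e-01  1.73800301e+00  1.04424133e-05
  1.16230991e+00  1.23203849e+00]
wrist green 352 [-52.8  -1.1] [41.   9.5] 0.1 z 32.6
wrist knob 714 [44.8  0.4] [40.9 11.5] 89.8 z 78.2
wrist carr 811 [45.5  0.8] [49.9 38.8] 90.0 z 46.5
wrist brass 59 [-41.1   1.1] [87.5  8.5] 0.8 z 31.1
wrist red 111 [-90.2   1. ] [10.6 11.1] 0.1 z 54.7
top green 21 [-64.5  -0.4] [11.4  7.7] 3.3 z 30.7
top knob 90 [45.2  1.8] [39.4 12.2] 89.0 z 76.4
top carr 131 [45.8  0.3] [49.8 39.9] 89.1 z 44.9
top red 24 [-88.8   0.2] [9.9 9.7] 70.2 z 52.5
```

The cell lies straight in the trough, with its top at about 32 mm. Next I'll turn the wrist and grasp the clamp knob.

Call:
jog_arm --plan '[0.04, 0.01, 0, 0, 0, 8.5, 0.08, 0.018, 0, 0, 0, 17, 0.093, 0.0225, 0, 0, 0, 25.5, 0.093, 0.0225, 0, 0, 0, 34, 0.093, 0.0225, 0, 0, 0, 42.5, 0.093, 0.0225, 0, 0, 0, 51, 0.093, 0.0225, 0, 0, 0, 59.5, 0.093, 0.0225, 0, 0, 0, 68, 0.093, 0.0225, 0, 0, 0, 76.5, 0.093, 0.0225, 0, 0, 0, 85, 0.093, 0.0225, -0.02, 0, 0, 90, 0.093, 0.0225, -0.055, 0, 0, 90, 0.093, 0.0225, -0.08, 0, 0, 90, 0.093, 0.0225, -0.089, 0, 0, 90, 0.093, 0.0225, -0.089, 0, 0, 90]' --claw 0.04

```text
clock: 13.95
eef_pos: [587.7, -1.6, 56.0]
eef_rot: [-3.138, -0.001, 1.787]
wrist_force: [0.3, -0.3, 0.3]
finger_gap: 40.1
finger_force: 0.0
```

Call:
jog_arm --plan '[0, 0, 0, 0, 0, 0, 0, 0, 0, 0, 0, 0, 0, 0, 0, 0, 0, 0, 0, 0, 0, 0, 0, 0]' --claw 0.005 --force 50

```text
clock: 14.35
eef_pos: [589.0, -1.7, 58.6]
eef_rot: [3.141, 0.0, 1.787]
wrist_force: [2.4, 0.6, 2.1]
finger_gap: 11.7
finger_force: 45.2
```

Gripped with a gap of 11.7 mm. Now I'll turn it counter-clockwise by about 60°.

Call:
jog_arm --plan '[0, 0, 0, 0, 0, 8, 0, 0, 0, 0, 0, 16, 0, 0, 0, 0, 0, 24, 0, 0, 0, 0, 0, 32, 0, 0, 0, 0, 0, 40, 0, 0, 0, 0, 0, 48, 0, 0, 0, 0, 0, 56, 0, 0, 0, 0, 0, 62, 0, 0, 0, 0, 0, 62, 0, 0, 0, 0, 0, 62]'

```text
clock: 15.35
eef_pos: [589.0, -2.0, 58.5]
eef_rot: [-3.141, 0.001, 2.866]
wrist_force: [0.1, -3.3, 3.5]
finger_gap: 11.6
finger_force: 50.0
```

```bash
python3 chk.py c2; python3 -c "
from h import *
s=manip.read_state();print(s['wrist_force'],s['moment'],s['finger_gap'],s['finger_force'])"
```

```text
15.35 [588.96954096  -1.96725871  58.46592614] [-3.14137355e+00  1.03972002e-03  2.86596029e+00] [-6.53237308e-02  5.40244831e-01  1.54523073e+00 -4.95791959e-04
  1.05514607e+00 -1.36024331e+00]
wrist green 1073 [-53.9  -0.9] [44.3 10.3] 0.0 z 32.2
wrist knob 1467 [45.8  2.4] [28.3 41.2] 84.6 z 78.3
wrist carr 297 [37.6 11.7] [54.2 29.8] 46.1 z 46.5
wrist brass 169 [-40.9   0.4] [ 9.  88.8] 89.4 z 31.2
wrist red 418 [-89.9  -0. ] [10.7 12.3] 5.8 z 54.5
top carr 51 [47.4 20.2] [ 9.6 35.6] 88.0 z 44.6
[-0.26769646 -4.60037387  5.43509617] [-0.73074329 -0.13400151  0.08215839] 11.145526936054267 49.99642074108124
```

Call:
jog_arm --plan '[-0.01, -0.0022, 0, 0, 0, 0, -0.02, -0.0044, 0, 0, 0, 0, -0.028, -0.0062, 0, 0, 0, 0, -0.0332, -0.0073, 0, 0, 0, 0, -0.0351, -0.0078, 0, 0, 0, 0, -0.0351, -0.0078, 0, 0, 0, 0, -0.0351, -0.0078, 0, 0, 0, 0]'

```text
clock: 16.15
eef_pos: [553.8, -9.6, 58.4]
eef_rot: [3.142, 0.001, 2.868]
wrist_force: [0.3, -4.2, 7.2]
finger_gap: 11.8
finger_force: 50.0
```

```bash
python3 chk.py c3; python3 -c "
from h import *
s=manip.read_state();print(s['wrist_force'],s['moment'],s['finger_gap'],s['finger_force'])"
```

```text
16.15 [553.81339534  -9.59414979  58.42130325] [3.14157936e+00 8.30481245e-04 2.86798173e+00] [-8.33770678e-02  4.72692721e-01  1.65104355e+00 -1.69274612e-04
  1.01703838e+00 -1.38047352e+00]
wrist green 958 [-57.9  -0.7] [10.1 41.8] 89.7 z 32.2
wrist knob 1441 [9.3 0.7] [24.4 40.5] 84.6 z 78.3
wrist carr 434 [ 0.7 10.4] [56.  30.3] 49.5 z 46.5
wrist brass 122 [-58.4   0.7] [ 8.4 52.2] 89.7 z 31.6
wrist red 333 [-90.1   0.1] [11.2 12.2] 9.9 z 54.6
top carr 46 [10.1 19.7] [34.3  9.1] 4.8 z 45.0
[-0.37959422 -2.87089323  6.43018481] [-0.60879413 -0.10212821  0.04810016] 11.278702500870777 49.99636709690094
```

Call:
jog_arm --plan '[-0.001, -0.0002, 0, 0, 0, 0, -0.0018, -0.0004, 0, 0, 0, 0, -0.0018, -0.0004, 0, 0, 0, 0]'

```text
clock: 16.55
eef_pos: [552.2, -10.0, 58.5]
eef_rot: [3.141, 0.001, 2.868]
wrist_force: [0.5, -2.8, 6.4]
finger_gap: 11.9
finger_force: 50.0
```

Call:
jog_arm --plan '[-0.001, -0.0002, 0, 0, 0, 0, -0.001, -0.0002, 0, 0, 0, 0, -0.001, -0.0002, 0, 0, 0, 0]'

```text
clock: 16.85
eef_pos: [551.5, -10.1, 58.4]
eef_rot: [3.141, 0.002, 2.868]
wrist_force: [4.6, -1.8, 5.1]
finger_gap: 11.4
finger_force: 50.0
```

Call:
jog_arm --plan '[-0.001, -0.0002, 0, 0, 0, 0, -0.001, -0.0002, 0, 0, 0, 0, -0.001, -0.0002, 0, 0, 0, 0]'

```text
clock: 17.15
eef_pos: [551.3, -10.1, 58.5]
eef_rot: [3.14, 0.004, 2.868]
wrist_force: [9.9, -1.5, 1.2]
finger_gap: 11.7
finger_force: 50.0
```

```bash
python3 chk.py c4; python3 -c "
from h import *
im=cv2.imread('pics/c4w.png');cv2.imwrite('pics/c4z.png',cv2.resize(im[150:330,130:390],None,fx=2.8,fy=2.8))"
```

```text
17.15 [551.25820303 -10.14405143  58.48128944] [3.14043137 0.00371478 2.86836312] [-8.50500764e-02  4.66133446e-01  1.66094832e+00  5.26286695e-04
  1.01064450e+00 -1.38289779e+00]
wrist green 954 [-59.8  -1.5] [11.7 41.6] 89.8 z 32.2
wrist knob 1468 [7.3 0.6] [20.5 42.1] 77.1 z 78.2
wrist carr 387 [8.6 2.7] [37.8 45. ] 1.7 z 46.4
wrist brass 111 [-59.7   0.9] [ 8.4 49.9] 89.5 z 31.7
wrist red 326 [-90.7   0.8] [11.5 10.6] 19.2 z 54.6
top carr 43 [ 5.8 20.2] [31.9  9.3] 0.4 z 45.0
```

View pics/c4w.png

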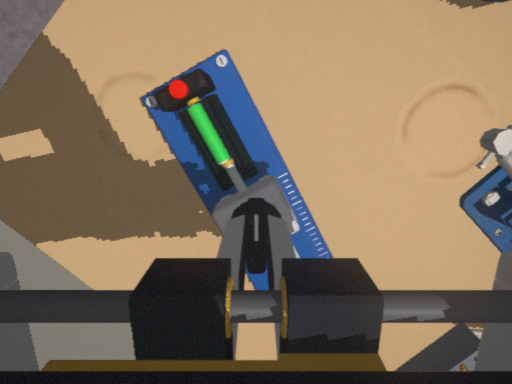

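The cell at (209,135) is held between both brass contacts, and the push force has risen to 10 N. The bar is aligned in the fingers. Now I'll turn the knob clockwise to tight.

Call:
jog_arm --plan '[0, 0, 0, 0, 0, -8, 0, 0, 0, 0, 0, -16, 0, 0, 0, 0, 0, -24, 0, 0, 0, 0, 0, -32, 0, 0, 0, 0, 0, -40, 0, 0, 0, 0, 0, -48, 0, 0, 0, 0, 0, -56, 0, 0, 0, 0, 0, -62, 0, 0, 0, 0, 0, -65, 0, 0, 0, 0, 0, -65, 0, 0, 0, 0, 0, -65]'

```text
clock: 18.35
eef_pos: [551.8, -9.8, 58.7]
eef_rot: [3.136, 0.0, 1.735]
wrist_force: [14.6, 1.9, 0.5]
finger_gap: 11.9
finger_force: 50.4
```

Call:
jog_arm --plan '[0.0015, 0.0003, 0, 0, 0, 2, 0.0015, 0.0003, 0, 0, 0, 2]'

```text
clock: 18.55
eef_pos: [552.1, -9.7, 58.6]
eef_rot: [3.14, 0.0, 1.77]
wrist_force: [3.2, -0.0, 7.6]
finger_gap: 11.4
finger_force: 50.0
```

Call:
jog_arm --plan '[0, 0, 0, 0, 0, 0, 0, 0, 0, 0, 0, 0, 0, 0, 0, 0, 0, 0, 0, 0, 0.03, 0, 0, 0, 0, 0, 0.07, 0, 0, 0, 0, 0, 0.12, 0, 0, 0, -0.04, 0.02, 0.15, 0, 0, 0, -0.08, 0.05, 0.17, 0, 0, 0, -0.12, 0.09, 0.17, 0, 0, 0, -0.15, 0.13, 0.17, 0, 0, 0, -0.15, 0.17, 0.17, 0, 0, 0, -0.15, 0.2, 0.17, 0, 0, 0, -0.15, 0.2, 0.17, 0, 0, 0, -0.15, 0.2, 0.17, 0, 0, 0]' --claw 0.04

```text
clock: 19.95
eef_pos: [400.9, 190.1, 227.6]
eef_rot: [-3.141, 0.0, 1.771]
wrist_force: [0.8, -0.2, -0.2]
finger_gap: 39.7
finger_force: 0.0
```

```bash
python3 chk.py c5; python3 -c "
from h import *
a=cv2.imread('pics/c5t.png');b=cv2.imread('pics/c5w.png');cv2.imwrite('pics/c5.png',np.vstack([cv2.resize(a[120:300,120:400],(467,300)),cv2.resize(b,(400,300),interpolation=cv2.INTER_AREA) if 0 else cv2.resize(b,(467,300))]))"
```

```text
19.95 [400.92788455 190.13990907 227.59102407] [-3.14059600e+00  2.17305658e-04  1.77084850e+00] [ 3.60293509e-01  4.19383888e-02  1.77050913e+00 -5.71453534e-05
  1.33016370e+00  1.60255090e-01]
wrist green 56 [-60.5  -1.4] [39.6  4.4] 1.8 z 32.8
wrist red 69 [-90.2  -1.5] [16.8 10.1] 89.5 z 53.2
top green 60 [-58.6   0.1] [ 7.5 37.4] 89.3 z 30.8
top knob 88 [7.7 1.6] [38.5 12.6] 88.9 z 76.8
top carr 160 [7.7 0.2] [50.  40.1] 89.3 z 44.9
top red 24 [-89.3   0.6] [9.6 9. ] 83.9 z 52.8
```

View pics/c5.png

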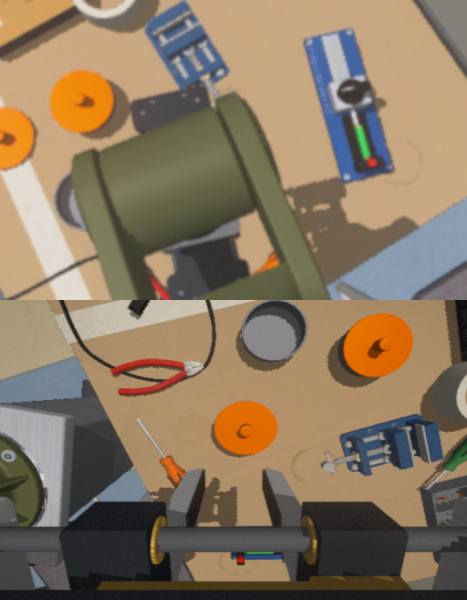

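The top view shows the cell clamped between the contacts and the bar across the rail. In the wrist view, tub_1 is empty and lid 1 sits on tub_0. I'll check that the lids are flat, then hand in.

Run:
```python
from h import *
ok=0; fz={}
for cam in('top','wrist'):
    im,W,c=look(cam); hsv=cv2.cvtColor(im,cv2.COLOR_RGB2HSV)
    for (x,y,z0) in((555,354,35),(415,201,35),(510,470,8)):
        d=np.hypot(W[...,0]-x,W[...,1]-y); m=(hsv[...,0]<18)&(hsv[...,1]>170)&(d<40)&(d>16)&(abs(W[...,2]-z0)<12)
        if m.sum()<150: continue
        P=W[m]; k=np.linalg.lstsq(np.c_[P[:,:2]-[x,y],np.ones(len(P))],P[:,2],rcond=None)[0]
        t=np.hypot(*k[:2]); print(cam,x,y,m.sum(),'tilt',t,'z',k[2]); fz[x]=t
print(fz)
if len(fz)>=2 and 555 in fz and max(fz.values())<.1: print(manip.sign_off())
```

```text
top 555 354 790 tilt 0.002282408525963894 z 34.28745856115325
top 510 470 758 tilt 0.004495208759589066 z 7.356870706154751
wrist 555 354 3392 tilt 0.002076325331914556 z 35.52473574904871
wrist 415 201 2634 tilt 0.002056305919883657 z 35.789779019336514
{555: np.float64(0.002076325331914556), 510: np.float64(0.004495208759589066), 415: np.float64(0.002056305919883657)}
the job is handed in; nothing more can be done
None
```

The job is handed in at about 20 s: the green cell (from tub_1) is clamped between both contacts with the knob fully tight, the grey cell was left in tub_0, and all three lids measured flat; the judge's verdict was not shown.

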